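# Index a glaze test tile to the third click

### The arm

A 6-joint arm with a two-finger parallel gripper is mounted at the origin on the work surface. World frame = base frame: x ahead of the robot, y to its left, z up, the work surface at z = 0. Lengths are in m, angles in rad, forces in N, time in s.
With the tool pointing down it reaches from about 0.4 to 0.825 m from the base axis. Payload 7 kg.
Tool frame: the origin (TCP) lies between the finger pads, 19 mm behind the fingertips; this is the grasp point; z points along the fingers, y is the line along which they close (so a half turn about z gives the same grasp; the last joint's range is limited). The gripper opens to 88 mm and grips with 3 to 60 N. Pads are 19 mm wide; open, the fingers measure 130 mm over their backs; the gripper's body (78 mm by 193 mm) begins 47 mm behind the grasp point.
Start: joints at [-0.839, 0.359, 0.012, 0, -1.224, -0.288], TCP at [0.29, -0.61, 0.245] pointing down, gripper open.
Joint ranges: [-3.07, 3.07], [-1.43, 2.12], [-1.02, 1.25], [-3.03, 1.67], [-3.05, -0], [-3.03, 3.03]. Speed limits (rad/s): [2.39, 2.39, 3.01, 3.14, 3.14, 3.14].

### API

Orientations are given as [roll, pitch, yaw] about the fixed x, y, z axes, in that order (R = Rz(yaw) Ry(pitch) Rx(roll)).
In Python, from rig import arm, eyes gives the robot as it stands. The module is installed in compiled form; this text tells all that it offers.
- The arm moves only by the tool play_rows, never from a script. Its argument "motion" is a list of rows, each an object with "delta_pos": the shift along the tool's x, y, z in units of 60 mm (1.0 is 60 mm), a list of three; "rot": the turn, a rotation vector about the tool's x, y, z in units of 6 degrees (1.0 is 6 degrees), a list of three. A call has 1 to 20 rows; each row shifts and turns the commanded pose from where the row before left it, along the tool's axes as they then stand; what a row does not reach is not made up. A row lasts 1/8 s, in which the tool goes at most 62.5 mm and 10.7 degrees, less where a joint would pass 70% of its speed; a pose out of reach is approached as far as the arm can. A call is refused whole if a number of a shift passes 1 or a number of a turn 1, either way. A call with a gripper value outside its range is refused whole. "gripper" is the closure, from 0 (fully open) to 1 (shut), set as the call begins (left out, the last holds). The fingers move at their own pace and stop on an object; "force" is the grip in N (left out, the last holds). Time passes only in rows, so rows that do not move let the fingers close. It gives the time, the measured TCP pose, the force, the opening and the grip force at its end, in the units of the state.
- arm.get_obs(): the state, without advancing time (a new reading comes with each control period).
- eyes.snapshot(name): name is "scene" or "top" or "wrist"; returns the picture (384x512x3 uint8, blue, green, red); there is no depth.
- eyes.camera_info(name): a dict with "vertical_fov" (degrees; the focal length in pixels is half the picture's height over the tangent of half this angle, whatever the lens; pixels are square), "cx", "cy" (the principal point, pixels), "view" (4x4, takes a point from world to camera coordinates); the wrist camera has in their place "T_tool_cam" (4x4, takes a point from camera to tool coordinates, whose origin is the TCP and whose axes are the flange's). Camera axes: x right, y down, z forward; pixel columns grow to the right and rows downward; lengths in m; the calibration is good to about 2 mm. A picture is of the moment at which its call begins: read the wrist's pose just before it. camera_info takes no time and is no camera call.
- arm.finish_job(): hands the job in; it is judged then, once.
Trained networks look in the newest picture that a camera, given by its name, has taken for a name from the list of things; names that differ only in an ending like _2 or _b are one class to them, and where a whole thing is asked for, a point or a joint stands for the part that bears it (a point fixed in the world has none). Each returns a list of dicts, best first, with "conf" (0 to 1); they miss things now and then, are a little off and sometimes report something else, mostly with a low value. They report only what shows in the picture. A call takes as long as a camera call. They do not tell look-alikes from the thing itself.
- eyes.silhouettes(thing, camera): "pixels" (384x512 bool, what is visible of it) and "extent" ([left, top, width, height] in pixels, round what is visible of it).
- eyes.mark_of(thing, camera): "xy" ([column, row] in pixels: a listed point, or the origin of a listed thing).
The state is a dict: "time": time; "qpos": joint angles; "dq": joint speeds; "tau": joint torques, N m; "ee_pos": TCP position; "ee_rot": TCP orientation; "ft_force": force on the tool from outside, world axes, zero at the start; "torque": the same for the moment, N m; "grip_width": opening from 0.0 (shut) to 1.0 (fully open); "grasp_force": force on a finger pad.
Only numpy, scipy, OpenCV 4.12 (cv2) and the standard library are available. Lean on these libraries where they do the work, as an engineer would, in place of code of your own. Each camera call takes 0.05 s, during which the arm holds its last target. There are 200 camera calls.

### The job

Lift the hanging test tile up and off its hook, stand it upright near the middle of the banding wheel and let go of it without dropping it. Then turn the yellow index dial clockwise (seen from above) from home to the third click, no further, and finish while still gripping the dial there, with the tile standing on the wheel; leave the mug, glaze jar and slip bottle alone.

Things in the scene. Friction and masses are not known exactly. Their poses are not given: they have to be found in the camera images.
- tile: Clay test tile (0.11 to 0.22 kg), blue above, terracotta below: foot 40 (x) x 50 (y) x 8 mm, on it an upright plate 8 thick (x), 50 wide (y), top 95 mm above the underside. A square window in the plate, 28 wide, 50 to 80 mm above the underside, hangs on the hook. Grip the two side edges (along y) from above, TCP 72 mm above the underside. Origin: centre of the underside, z up.
- hook_stand: Fixed wooden stand: disc foot 100 wide, 12 mm thick; round post 16 wide, 137 mm high. A level steel bar, 7 mm thick, axis 125 mm above the table, runs from the post along the stand's own -x. The tile hangs on it 41 to 49 mm from the post, its plate square to the bar. Origin: on the post's axis, at the underside.
- hook_tip (a point): End of the hook bar, 79 mm from the post along the stand's -x and turned up by 8 mm: its axis is 133 mm above the table. To free the tile raise it 15 mm (9 to 21 mm works), then draw it along the stand's -x by 60 mm or more.
- bench_unit: Fixed grey unit, 350 (x) x 180 (y) mm, 50 mm high, carrying the yellow index dial at x = -100 mm and the round banding wheel at x = +80 mm, both at y = 0. Origin: centre of its underside.
- wheel_top (a point): Fixed point at the centre of the top face of the aluminium banding wheel, 160 mm in diameter; the face is 68 mm above the table. x axis: from the dial to the wheel. The wheel is geared one to one to the dial and turns with it, the same way, carrying what stands on it.
- dial_grip (a point): On the dial's vertical axis at the height to grip (TCP here), 80 mm above the table. The dial is a black disc 52 mm wide, top 58 mm above the table, with a yellow grip bar on it 46 long (this point's x), 14 thick (its y), 34 mm high, top at 92 mm. The point turns with the dial; its -x end is the pointer.
- dial_pointer (a point): Pointer end of the yellow bar, marked with a black line, 21 mm from the dial's axis, 92 mm above the table. At home it points to the larger blue dot on the unit, away from the wheel; small white dots mark the other stops.
- dial (a joint): Dial angle in rad: 0 at home, where it starts (within 0.05), growing clockwise seen from above. A sprung pawl gives 15 stops a turn, 24 degrees (0.419 rad) apart: the third click is at 1.257 rad (72 degrees). About 0.1 N m takes it from stop to stop; let go, it falls into the nearest stop. It hardly turns back past home (limit -0.1).
- mug: Yellow mug, 76 mm wide, 85 mm high, loose, standing beside the work; to be left alone. Origin: centre of its underside.
- glaze_jar: Blue jar with white lid, 68 mm wide, 80 mm high, loose; to be left alone. Origin: centre of its underside.
- slip_bottle: White bottle with red cap, 48 mm wide, 100 mm high, loose, beyond the unit; to be left alone. Origin: centre of its underside.
Things that resemble listed ones, but are neither listed nor needed, are in the scene too. Of the things like the tile, leave any that is pink; of the rest the smaller one is meant.

How it is judged:
On the way, in this order (a step that is already met when the one before it is completed fails the run):
1. the tile is off the hook, held in the gripper, clear of the stand (horizontal distance between tile and hook_stand above 0.1 m and contact force between tile and hook_stand below 0.01 N and contact force between the fingers and tile above 0.5 N and height (world z) of tile above 0.03 m), for 0.1 s.
2. the tile stands upright near the middle of the wheel, let go, with the dial still at home (z of tile in the frame of wheel_top between -0.006 and 0.006 m and horizontal distance between tile and wheel_top below 0.045 m and angle between tile's own z axis and vertical below 0.12 rad and contact force between the fingers and tile below 0.05 N and linear speed of tile below 0.03 m/s and value of joint dial below 0.15 rad), for 0.2 s.
3. the dial stands at the third click, gripped by the fingers (value of joint dial between 1.12664 and 1.38664 rad and contact force between the fingers and dial above 1 N), for 0.2 s.
At the end, for the whole second after the job is handed in: Dial still, at the third click (1.257 rad, +-0.13), gripped with over 1 N; tile let go, standing on the wheel (underside within 6 mm of its top, tilt under 0.12 rad, within 45 mm of the centre); mug, jar and bottle upright within 30 mm of their starts (all of step 3 and velocity of joint dial between -0.1 and 0.1 rad/s and contact force between the fingers and tile below 0.05 N and z of tile in the frame of wheel_top between -0.006 and 0.006 m and horizontal distance between tile and wheel_top below 0.045 m and angle between tile's own z axis and vertical below 0.12 rad and distance of each of mug, glaze_jar, slip_bottle from where it was at the start of the episode below 0.03 m and angle between each of mug, glaze_jar, slip_bottle's own z axis and vertical below 0.2 rad); the arm keeps its last pose, push and grip.
It fails at once if the dial is turned past the third click (more than 0.2 rad beyond it) (value of joint dial above 1.45664 rad).
It fails at once if the tile is dropped or flung (moves faster than 0.5 m/s with no finger on it) (linear speed of tile above 0.5 m/s and contact force between the fingers and tile below 0.01 N).
It fails at once if the yellow mug is pushed over 30 mm or tipped (distance of mug from where it was at the start of the episode above 0.03 m or angle between mug's own z axis and vertical above 0.25 rad).
It fails at once if the blue glaze jar is pushed over 30 mm or tipped (distance of glaze_jar from where it was at the start of the episode above 0.03 m or angle between glaze_jar's own z axis and vertical above 0.25 rad).
It fails at once if the white slip bottle is pushed over 30 mm or tipped (distance of slip_bottle from where it was at the start of the episode above 0.03 m or angle between slip_bottle's own z axis and vertical above 0.25 rad).
It also fails if it takes over 54 s, if anything falls off the work surface, if the arm or the gripper's body presses on something with over 40 N, if the wrist force passes 120 N, or if a joint passes its speed limit or range.

## Working session

There is one attempt and no reset: what is moved stays moved. The work goes in short steps, Python scripts to look and compute and a tool call to move; the robot and the scene stay as the last step left them, time stands still between calls to the robot, and variables do not carry over. Pictures are saved under pics/ and viewed, at most 12 in all, crops included, and the job is handed in when it is done.

Besides the shell and the picture viewer there is one more tool, called after "Request:" by a JSON object that holds its "op" and its "data", one argument or row to a line. play_rows: Moves the arm, as the interface text tells. Its arguments: {"type":"object","properties":{"motion":{"type":"array"},"gripper":{"type":"number"},"force":{"type":"number"}},"required":["motion"]}

```bash
mkdir -p pics; cat > h.py <<'E'
import numpy as np, cv2
from rig import arm, eyes
from scipy.spatial.transform import Rotation as R
def cam(name, obs=None):
    c=eyes.camera_info(name); f=192/np.tan(np.radians(c["vertical_fov"])/2)
    if "view" in c: V=np.array(c["view"])
    else:
        o=obs or arm.get_obs(); T=np.eye(4); T[:3,:3]=R.from_euler('xyz',o["ee_rot"]).as_matrix(); T[:3,3]=o["ee_pos"]
        V=np.linalg.inv(T@np.array(c["T_tool_cam"]))
    return f,c["cx"],c["cy"],V
def ray(C,p):
    f,cx,cy,V=C; Rt=V[:3,:3].T
    d=Rt@np.array([(p[0]-cx)/f,(p[1]-cy)/f,1]); return -Rt@V[:3,3], d/np.linalg.norm(d)
def at_z(C,p,z):
    o,d=ray(C,p); return o+d*(z-o[2])/d[2]
def tri(rs):
    A=sum(np.eye(3)-np.outer(d,d) for o,d in rs); b=sum((np.eye(3)-np.outer(d,d))@o for o,d in rs); X=np.linalg.solve(A,b)
    return X,[np.linalg.norm((np.eye(3)-np.outer(d,d))@(X-o)) for o,d in rs]
def proj(C,X):
    f,cx,cy,V=C; p=V[:3,:3]@np.array(X)+V[:3,3]; return np.array([f*p[0]/p[2]+cx,f*p[1]/p[2]+cy])
E
python3 - <<'E'
from h import *
np.set_printoptions(precision=3,suppress=True)
for n in ["scene","top"]:
    cv2.imwrite(f"pics/{n}0.png",eyes.snapshot(n)); C=cam(n); print(n,C[:3],ray(C,(256,192)))
    for t in ["tile","hook_stand","hook_tip","bench_unit","wheel_top","dial_grip","dial_pointer","mug","glaze_jar","slip_bottle"]:
        print(t,[(np.round(m["xy"]).tolist(),round(m["conf"],2)) for m in eyes.mark_of(t,n)][:4])
o=arm.get_obs(); print(o["ee_pos"],o["ee_rot"],o["time"])
E
```

```text
scene (np.float64(459.79996865148087), 242.2368517093364, 192.543019396153) (array([ 1.374, -0.57 ,  1.219]), array([-0.509,  0.41 , -0.757]))
tile [([293.0, 167.0], 0.78), ([286.0, 142.0], 0.77), ([266.0, 163.0], 0.75)]
hook_stand [([274.0, 178.0], 0.91)]
hook_tip [([266.0, 141.0], 0.65)]
bench_unit [([178.0, 227.0], 0.64)]
wheel_top [([188.0, 229.0], 0.65)]
dial_grip [([158.0, 190.0], 0.73)]
dial_pointer [([157.0, 183.0], 0.44)]
mug [([115.0, 261.0], 0.93)]
glaze_jar [([334.0, 151.0], 0.86)]
slip_bottle [([276.0, 247.0], 0.54), ([157.0, 188.0], 0.48), ([154.0, 183.0], 0.28)]
top (np.float64(497.46656353912914), 256.5670193674218, 191.29073333956987) (array([ 0.474, -0.006,  1.486]), array([ 0.077,  0.005, -0.997]))
tile [([143.0, 255.0], 0.68), ([334.0, 247.0], 0.59), ([195.0, 224.0], 0.57), ([159.0, 215.0], 0.48)]
hook_stand [([198.0, 211.0], 0.57)]
hook_tip [([193.0, 235.0], 0.76), ([194.0, 224.0], 0.4)]
bench_unit [([325.0, 212.0], 0.89)]
wheel_top [([330.0, 185.0], 0.8)]
dial_grip [([333.0, 247.0], 0.5)]
dial_pointer [([192.0, 235.0], 0.57), ([333.0, 256.0], 0.55)]
mug [([403.0, 203.0], 0.87), ([197.0, 209.0], 0.19)]
glaze_jar [([105.0, 207.0], 0.88)]
slip_bottle [([252.0, 131.0], 0.76)]
[ 0.29  -0.61   0.245] [-3.142  0.    -2.698] 1.1
```

View pics/scene0.png

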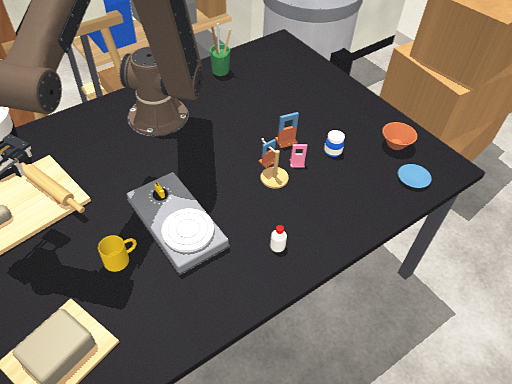

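View pics/top0.png

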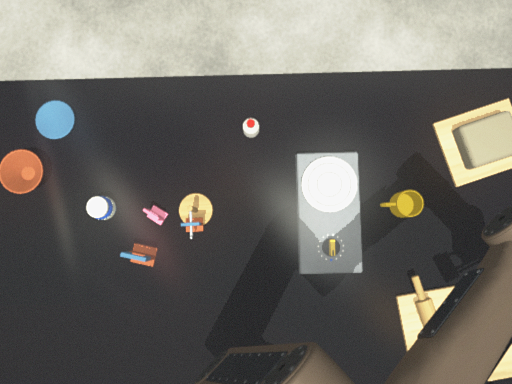

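Scene picture: look-alikes of the tile are the tall blue/terracotta one standing (scene 288,130; top 140,255), the pink one (scene 298,155; top 155,215), and the smaller one hanging on the hook (scene 268,152; top 193,225). I choose the hanging one and check it in a crop. The dial is at top (333,247), the wheel at (330,185), the mug at (405,204), the jar at (100,207) and the bottle at (251,128).

```bash
python3 - <<'E'
from h import *
np.set_printoptions(precision=4,suppress=True)
S,T=cam("scene"),cam("top")
im=cv2.imread("pics/scene0.png")[100:200,215:345]; im2=cv2.imread("pics/top0.png")[180:280,110:240]
cv2.imwrite("pics/crop1.png",np.hstack([cv2.resize(im,None,fx=3,fy=3,interpolation=2),cv2.resize(im2,None,fx=3,fy=3,interpolation=2)]))
for n in ["scene","top"]: eyes.snapshot(n)
for t,p in {"tile":0,"hook_stand":0,"hook_tip":0,"bench_unit":0,"wheel_top":0,"dial_grip":0,"dial_pointer":0,"mug":0,"glaze_jar":0,"slip_bottle":0}.items():
    a=eyes.mark_of(t,"scene"); b=eyes.mark_of(t,"top")
    best=[]
    for x in a[:4]:
        for y in b[:4]:
            X,e=tri([ray(S,x["xy"]),ray(T,y["xy"])]); best.append((max(e),X,x["xy"],y["xy"]))
    for q in sorted(best,key=lambda q:q[0])[:3]: print(t,round(q[0],4),q[1],np.round(q[2],1),np.round(q[3],1))
E
```

```text
tile 0.0025 [0.4919 0.1746 0.0359] [264.3 164.7] [196.1 225. ]
tile 0.0067 [ 0.521   0.2941 -0.0146] [292.7 166.1] [157.3 215.7]
tile 0.0085 [0.4172 0.3344 0.0061] [288.3 141.6] [146.9 253.7]
hook_stand 0.0014 [0.5387 0.1756 0.0045] [272.9 178.4] [198.  210.1]
hook_stand 0.1958 [ 0.4895 -0.0362  0.1495] [156.6 187.8] [198.  210.1]
bench_unit 0.0073 [ 0.5243 -0.2096  0.0115] [174.1 223. ] [325.2 210.4]
wheel_top 0.3044 [0.5449 0.1057 0.0826] [186.  226.6] [106.3 205.8]
dial_grip 0.0013 [ 0.4219 -0.2066  0.0939] [158.8 186.4] [331.2 247.1]
dial_pointer 0.0006 [ 0.4036 -0.2103  0.1104] [154.7 180. ] [333.9 254.1]
dial_pointer 0.0387 [ 0.5534 -0.3057  0.3135] [154.7 180. ] [400.  201.8]
mug 0.0006 [ 0.535  -0.4358 -0.0151] [115.4 263.2] [401.3 206.7]
glaze_jar 0.0018 [0.5591 0.4414 0.0293] [333.2 147.9] [106.5 205. ]
glaze_jar 0.3155 [0.5505 0.072  0.153 ] [174.3 223. ] [106.5 205. ]
slip_bottle 0.0035 [ 0.7737  0.0222 -0.0229] [277.4 248.4] [246.6 131.9]
slip_bottle 0.1648 [ 0.6563 -0.0971  0.0052] [277.4 248.4] [325.7 209.1]
```

View pics/crop1.png

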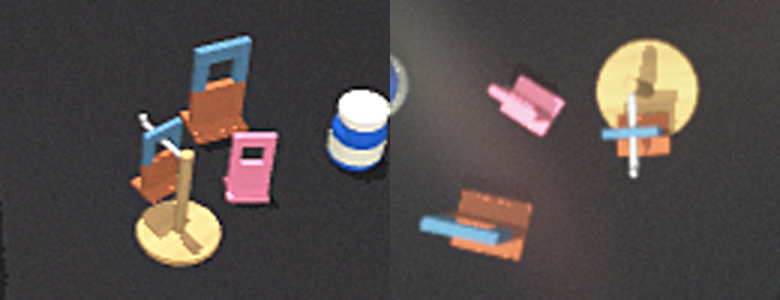

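Crop: the small blue/terracotta tile hangs on the hook bar, left of the post. It is the smaller non-pink one, so the choice is confirmed. I'm moving above it for a close look.

Request:
{"op": "play_rows", "data": {
  "motion": [
    {"delta_pos": [-0.486,0.587,-0.09],"rot": [0,0,0]},
    {"delta_pos": [-0.486,0.587,-0.09],"rot": [0,0,0]},
    {"delta_pos": [-0.486,0.587,-0.09],"rot": [0,0,0]},
    {"delta_pos": [-0.486,0.587,-0.09],"rot": [0,0,0]},
    {"delta_pos": [-0.486,0.587,-0.09],"rot": [0,0,0]},
    {"delta_pos": [-0.486,0.587,-0.09],"rot": [0,0,0]},
    {"delta_pos": [-0.486,0.587,-0.09],"rot": [0,0,0]},
    {"delta_pos": [-0.486,0.587,-0.09],"rot": [0,0,0]},
    {"delta_pos": [-0.486,0.587,-0.09],"rot": [0,0,0]},
    {"delta_pos": [-0.486,0.587,-0.09],"rot": [0,0,0]},
    {"delta_pos": [-0.486,0.587,-0.09],"rot": [0,0,0]},
    {"delta_pos": [-0.486,0.587,-0.09],"rot": [0,0,0]},
    {"delta_pos": [-0.486,0.587,-0.09],"rot": [0,0,0]},
    {"delta_pos": [-0.486,0.587,-0.09],"rot": [0,0,0]},
    {"delta_pos": [-0.486,0.587,-0.09],"rot": [0,0,0]},
    {"delta_pos": [-0.486,0.587,-0.09],"rot": [0,0,0]},
    {"delta_pos": [0,0,0],"rot": [0,0,1]},
    {"delta_pos": [0,0,0],"rot": [0,0,1]},
    {"delta_pos": [0,0,0],"rot": [0,0,1]},
    {"delta_pos": [0,0,0],"rot": [0,0,1]}
  ],
  "gripper": 0
}}

```text
time: 4.7
ee_pos: [0.4691, 0.0997, 0.3319]
ee_rot: [3.141, 0.0, -3.12]
ft_force: [0.8, -0.5, -0.0]
grip_width: 1.001
grasp_force: 0.0
```

```bash
python3 - <<'E'
from h import *
np.set_printoptions(precision=4,suppress=True)
o=arm.get_obs(); C=cam("wrist",o); im=eyes.snapshot("wrist"); cv2.imwrite("pics/w1.png",im)
print(o["time"],o["ee_pos"],o["ee_rot"],o["qpos"]); print(eyes.camera_info("wrist"))
T=cam("top")
tp=[at_z(T,p,.128) for p in [(192.2,235.5),(194.5,213)]]; print("bar top view",tp)
for t in ["tile","hook_stand","hook_tip"]:
    for m in eyes.mark_of(t,"wrist")[:3]: print(t,m["conf"],np.round(m["xy"],1),at_z(C,m["xy"],dict(tile=.0485,hook_stand=0,hook_tip=.133)[t]))
E
```

```text
4.7 [0.4691 0.0997 0.3319] [ 3.1414  0.0002 -3.12  ] [ 0.6208 -0.0184 -0.2561 -0.     -1.3328 -2.17  ]
{'vertical_fov': 71.4738291505532, 'cx': 254.85159032986718, 'cy': 189.7962675652683, 'T_tool_cam': array([[ 0.0007, -0.9577, -0.2878,  0.0776],
       [ 1.    ,  0.0009, -0.0009,  0.0001],
       [ 0.0011, -0.2878,  0.9577, -0.1386],
       [ 0.    ,  0.    ,  0.    ,  1.    ]])}
bar top view [array([0.4638, 0.1761, 0.128 ]), array([0.5249, 0.169 , 0.128 ])]
tile 0.9 [365.5 187.7] [0.5108 0.2826 0.0485]
tile 0.8 [390.7 124.3] [0.4087 0.3069 0.0485]
tile 0.58 [302.1 177.8] [0.4963 0.177  0.0485]
hook_stand 0.74 [301.  191.9] [0.5352 0.186  0.    ]
hook_tip 0.87 [317.6 168.3] [0.4623 0.1802 0.133 ]
hook_tip 0.56 [302.4 178.1] [0.4758 0.1616 0.133 ]
hook_tip 0.26 [ 67.1 237. ] [ 0.5678 -0.1605  0.133 ]
```

View pics/w1.png

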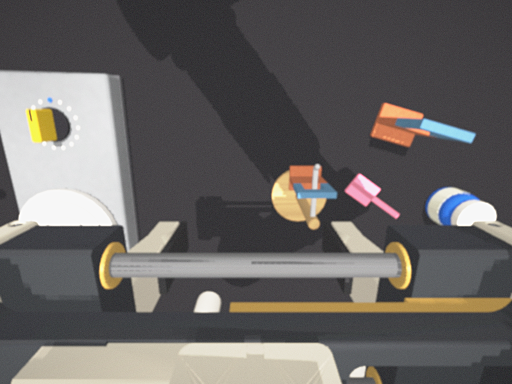

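Wrist view: the tile hangs at (305,183), bar tip at (317,167), post top at (313,222). The pink and large look-alikes are at (365,188) and (400,125). I'll centre on it for a second view.

Request:
{"op": "play_rows", "data": {
  "motion": [
    {"delta_pos": [0.2,0.6,0.4],"rot": [0,0,0]},
    {"delta_pos": [0.2,0.6,0.4],"rot": [0,0,0]},
    {"delta_pos": [0,0,0],"rot": [0,0,0]},
    {"delta_pos": [0,0,0],"rot": [0,0,0]}
  ]
}}

```text
time: 5.4
ee_pos: [0.4437, 0.1711, 0.2842]
ee_rot: [-3.142, 0.001, -3.115]
ft_force: [-0.0, 1.0, 0.3]
grip_width: 1.002
grasp_force: 0.0
```

```bash
python3 - <<'E'
from h import *
np.set_printoptions(precision=4,suppress=True)
o=arm.get_obs(); C=cam("wrist",o); im=eyes.snapshot("wrist"); cv2.imwrite("pics/w2.png",im)
print(o["time"],o["ee_pos"],o["ee_rot"]); np.save("w2.npy",np.array([*o["ee_pos"],*o["ee_rot"]]))
for t in ["tile","hook_stand","hook_tip"]:
    for m in eyes.mark_of(t,"wrist")[:3]: print(t,m["conf"],np.round(m["xy"],1),at_z(C,m["xy"],dict(tile=.0485,hook_stand=0,hook_tip=.133)[t]))
m=eyes.mark_of("hook_tip","wrist")[0]["xy"]; x,y=map(int,m); print(x,y)
cv2.imwrite("pics/w2c.png",cv2.resize(im[max(y-60,0):y+90,x-100:x+100],None,fx=4,fy=4,interpolation=2))
E
```

```text
5.4 [0.4437 0.1711 0.2842] [-3.1415  0.0006 -3.1146]
tile 0.87 [260.9 200.9] [0.4957 0.1812 0.0485]
tile 0.65 [325.3 208.9] [0.5056 0.278  0.0485]
tile 0.62 [357.2 141.9] [0.4053 0.3119 0.0485]
hook_stand 0.6 [261.  214.5] [0.5369 0.1838 0.    ]
hook_tip 0.89 [261.5 193.1] [0.457  0.1788 0.133 ]
261 193
```

View pics/w2c.png

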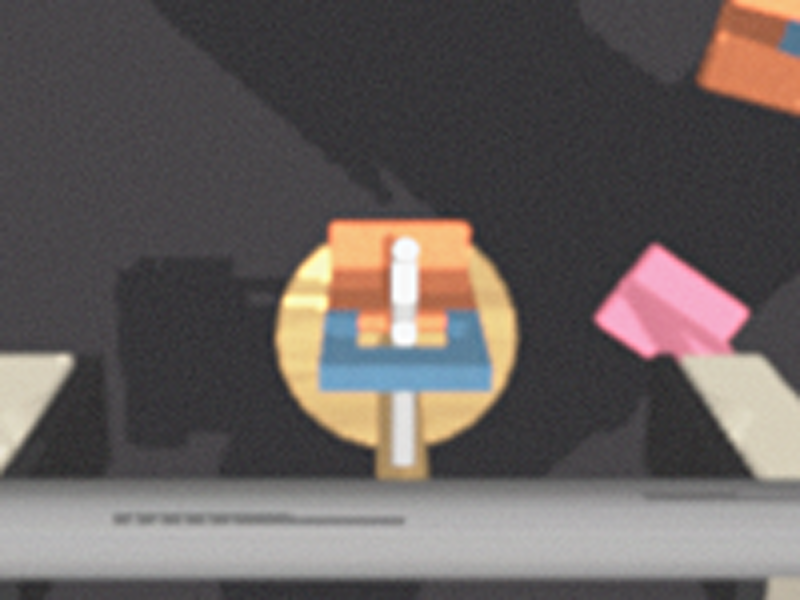

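Close view: the plate's top edge spans crop (319..491, 376) and is level in the image, so the gripper yaw already matches. The tip is at crop (405,243).

```bash
python3 - <<'E'
from h import *
np.set_printoptions(precision=4,suppress=True)
v=np.load("w2.npy"); C=cam("wrist",dict(ee_pos=v[:3],ee_rot=v[3:])); px=lambda u,w:np.array([161+u/4-.4,133+w/4-.4])
C1=cam("wrist",dict(ee_pos=[.4691,.0997,.3319],ee_rot=[3.1414,.0002,-3.12]))
T=cam("top");S=cam("scene")
for n,p in dict(L=(319,376),R=(490,376),c=(405,376)).items(): print(n,at_z(C,px(*p),.1435))
print("tip",at_z(C,px(405,243),.135))
print("c tri w1", tri([ray(C,px(405,376)),ray(C1,(314.5,191))]))
print("c tri top", tri([ray(C,px(405,376)),ray(T,(110+(632-390)/3,180+131/3))]))
print("tip tri top", tri([ray(C,px(405,243)),ray(T,(110+(633-390)/3,180+170/3))]))
print("tip tri scene", tri([ray(C,px(405,243)),ray(S,(215+143/3,100+117/3))]))
print("c tri scene", tri([ray(C,px(405,376)),ray(S,(215+162/3,100+127/3))]))
E
```

```text
L [0.4944 0.1557 0.1435]
R [0.493  0.2045 0.1435]
c [0.4937 0.1802 0.1435]
tip [0.4567 0.1791 0.135 ]
c tri w1 (array([0.4929, 0.1788, 0.1403]), [np.float64(0.0025753453076522346), np.float64(0.002575345307652193)])
c tri top (array([0.4961, 0.1795, 0.1377]), [np.float64(0.0009968206006491943), np.float64(0.0009968206006491958)])
tip tri top (array([0.4606, 0.1798, 0.1228]), [np.float64(0.0002816502798171546), np.float64(0.0002816502798171606)])
tip tri scene (array([0.4587, 0.1807, 0.1312]), [np.float64(0.0016081493182751618), np.float64(0.0016081493182752277)])
c tri scene (array([0.4945, 0.1811, 0.143 ]), [np.float64(0.0009391122028131974), np.float64(0.0009391122028131547)])
```

Request:
{"op": "play_rows", "data": {
  "motion": [
    {"delta_pos": [-0.42,0.06,0.2],"rot": [0,0,0]},
    {"delta_pos": [-0.42,0.065,0.2],"rot": [0,0,0]},
    {"delta_pos": [0,0,0.6],"rot": [0,0,0]},
    {"delta_pos": [0,0,0.6],"rot": [0,0,0]},
    {"delta_pos": [0,0,0.6],"rot": [0,0,0]},
    {"delta_pos": [0,0,0.35],"rot": [0,0,0]},
    {"delta_pos": [0,0,0.18],"rot": [0,0,0]},
    {"delta_pos": [0,0,0],"rot": [0,0,0]},
    {"delta_pos": [0,0,0],"rot": [0,0,0]}
  ]
}}

```text
time: 6.78
ee_pos: [0.4943, 0.1801, 0.121]
ee_rot: [3.141, 0.001, -3.117]
ft_force: [0.0, 0.3, 0.7]
grip_width: 1.004
grasp_force: 0.0
```

```bash
python3 - <<'E'
from h import *
o=arm.get_obs(); print(o["time"],o["ee_pos"],o["ee_rot"])
a=[]
for n in ["wrist","scene"]:
    im=eyes.snapshot(n); a.append(cv2.resize(im[120:330,120:400] if n=="wrist" else im[100:205,215:355],(400,300),interpolation=2))
cv2.imwrite("pics/g1.png",np.hstack(a))
E
```

```text
6.775 [0.49428456 0.18009833 0.12099477] [ 3.14072748e+00  1.44945956e-03 -3.11661298e+00]
```

View pics/g1.png

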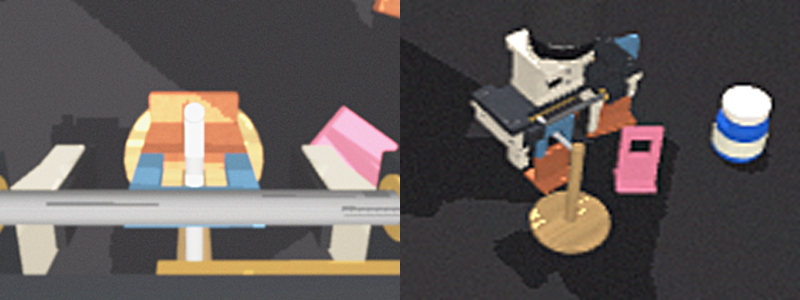

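Both fingers straddle the plate evenly (tile at 195, fingers at 65 and 325) and clear the pink tile. Closing.

Request:
{"op": "play_rows", "data": {
  "motion": [
    {"delta_pos": [0,0,0],"rot": [0,0,0]},
    {"delta_pos": [0,0,0],"rot": [0,0,0]},
    {"delta_pos": [0,0,0],"rot": [0,0,0]},
    {"delta_pos": [0,0,0],"rot": [0,0,0]},
    {"delta_pos": [0,0,0],"rot": [0,0,0]},
    {"delta_pos": [0,0,0],"rot": [0,0,0]}
  ],
  "gripper": 1,
  "force": 25
}}

```text
time: 7.62
ee_pos: [0.4936, 0.1798, 0.1199]
ee_rot: [-3.142, -0.0, -3.117]
ft_force: [-0.1, 0.9, -0.3]
grip_width: 0.568
grasp_force: 25.0
```

Request:
{"op": "play_rows", "data": {
  "motion": [
    {"delta_pos": [0,0,-0.08],"rot": [0,0,0]},
    {"delta_pos": [0,0,-0.09],"rot": [0,0,0]},
    {"delta_pos": [0,0,-0.08],"rot": [0,0,0]},
    {"delta_pos": [0,0,0],"rot": [0,0,0]}
  ]
}}

```text
time: 8.12
ee_pos: [0.4939, 0.1799, 0.1355]
ee_rot: [3.141, 0.001, -3.117]
ft_force: [-0.1, -0.2, -2.1]
grip_width: 0.568
grasp_force: 25.0
```

Request:
{"op": "play_rows", "data": {
  "motion": [
    {"delta_pos": [0.1,0,0],"rot": [0,0,0]},
    {"delta_pos": [0.15,0,0],"rot": [0,0,0]},
    {"delta_pos": [0.2,0,0],"rot": [0,0,0]},
    {"delta_pos": [0.2,0,0],"rot": [0,0,0]},
    {"delta_pos": [0.2,0,0],"rot": [0,0,0]},
    {"delta_pos": [0.2,0,0],"rot": [0,0,0]},
    {"delta_pos": [0.15,0,0],"rot": [0,0,0]},
    {"delta_pos": [0.1,0,0],"rot": [0,0,0]},
    {"delta_pos": [0,0,0],"rot": [0,0,0]}
  ]
}}

```text
time: 9.25
ee_pos: [0.4154, 0.1779, 0.1351]
ee_rot: [3.141, 0.0, -3.116]
ft_force: [1.1, 0.2, -1.6]
grip_width: 0.565
grasp_force: 25.0
```

Request:
{"op": "play_rows", "data": {
  "motion": [
    {"delta_pos": [0,0,-0.45],"rot": [0,0,0]},
    {"delta_pos": [0,-0.1,-0.45],"rot": [0,0,0]},
    {"delta_pos": [0,-0.2,-0.45],"rot": [0,0,0]},
    {"delta_pos": [0,-0.4,-0.4],"rot": [0,0,0]},
    {"delta_pos": [0,-0.5,-0.2],"rot": [0,0,0]},
    {"delta_pos": [0,-0.6,0],"rot": [0,0,0]},
    {"delta_pos": [0,-0.6,0],"rot": [0,0,0]},
    {"delta_pos": [0,-0.6,0],"rot": [0,0,0]},
    {"delta_pos": [0,-0.5,0],"rot": [0,0,0]},
    {"delta_pos": [0,-0.3,0],"rot": [0,0,0]},
    {"delta_pos": [0,-0.15,0],"rot": [0,0,0]},
    {"delta_pos": [0,0,0],"rot": [0,0,0]},
    {"delta_pos": [0,0,0],"rot": [0,0,0]}
  ]
}}

```text
time: 10.88
ee_pos: [0.4217, -0.0586, 0.2519]
ee_rot: [3.141, 0.0, -3.116]
ft_force: [-0.2, 0.1, -1.9]
grip_width: 0.57
grasp_force: 25.0
```

```bash
python3 - <<'E'
from h import *
np.set_printoptions(precision=4,suppress=True)
o=arm.get_obs(); C=cam("wrist",o); print(o["time"],o["ee_pos"],o["ee_rot"],o["grasp_force"])
ims={n:eyes.snapshot(n) for n in ["wrist","top","scene"]}
for n,i in ims.items(): cv2.imwrite(f"pics/{n}3.png",i)
Cs={"wrist":C,"top":cam("top"),"scene":cam("scene")}
Z=dict(wheel_top=.068,dial_grip=.08,dial_pointer=.092,tile=.1,bench_unit=0)
for t in Z:
  for n in Cs:
    for m in eyes.mark_of(t,n)[:3]: print(t,n,round(m["conf"],2),np.round(m["xy"],1),at_z(Cs[n],m["xy"],Z[t]))
cv2.imwrite("pics/v3.png",np.hstack([ims["wrist"][:,:400],cv2.resize(ims["top"][130:290,260:420],(384,384),interpolation=2)]))
E
```

```text
10.875 [ 0.4217 -0.0586  0.2519] [ 3.1415  0.     -3.1164] 24.99996230006218
wheel_top top 0.81 [327.9 184.6] [ 0.5994 -0.2059  0.068 ]
wheel_top scene 0.65 [189.  224.7] [ 0.5918 -0.1974  0.068 ]
dial_grip wrist 0.95 [127.5 175.4] [ 0.4234 -0.2112  0.08  ]
dial_grip top 0.46 [331.6 248.3] [ 0.4186 -0.2085  0.08  ]
dial_grip top 0.36 [400.9 205.3] [ 0.5348 -0.4082  0.08  ]
dial_grip scene 0.61 [157.6 187.3] [ 0.4106 -0.2083  0.08  ]
dial_pointer wrist 0.9 [121.9 159. ] [ 0.4014 -0.2096  0.092 ]
dial_pointer top 0.68 [333.1 255.7] [ 0.3986 -0.2102  0.092 ]
dial_pointer scene 0.57 [153.6 181.2] [ 0.3898 -0.2103  0.092 ]
tile wrist 0.98 [256.  207.4] [ 0.4527 -0.0567  0.1   ]
tile wrist 0.66 [473.7 231.2] [0.4761 0.2034 0.1   ]
tile top 0.55 [157.6 216. ] [0.5199 0.2756 0.1   ]
tile scene 0.95 [285.4 140.5] [0.4845 0.2665 0.1   ]
tile scene 0.83 [297.5 165.2] [0.6035 0.2243 0.1   ]
tile scene 0.54 [194.7 150.2] [ 0.3473 -0.0269  0.1   ]
bench_unit wrist 0.65 [159.5 224.6] [ 0.5232 -0.2081 -0.    ]
bench_unit top 0.77 [326.1 209.5] [ 0.5309 -0.2076  0.    ]
bench_unit scene 0.78 [176.7 225.6] [ 0.5261 -0.2106  0.    ]
```

View pics/v3.png

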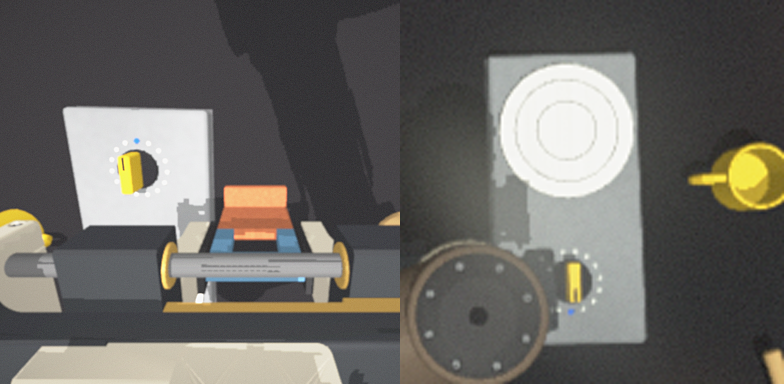

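Wrist and top views: the dial bar is at wrist (128,172), pointing at the blue dot, and the wheel circle is centred at top (329.5,184), which gives (0.602,-0.210). The tile hangs level in the grip, so I'm carrying it over the wheel.

Request:
{"op": "play_rows", "data": {
  "motion": [
    {"delta_pos": [-0.2,-0.2,0],"rot": [0,0,0]},
    {"delta_pos": [-0.4,-0.35,0],"rot": [0,0,0]},
    {"delta_pos": [-0.5,-0.45,0],"rot": [0,0,0]},
    {"delta_pos": [-0.5,-0.45,0],"rot": [0,0,0]},
    {"delta_pos": [-0.5,-0.45,0],"rot": [0,0,0]},
    {"delta_pos": [-0.45,-0.39,0],"rot": [0,0,0]},
    {"delta_pos": [-0.3,-0.2,0],"rot": [0,0,0]},
    {"delta_pos": [-0.1,-0.1,0],"rot": [0,0,0]},
    {"delta_pos": [0,0,0.2],"rot": [0,0,0]},
    {"delta_pos": [0,0,0.4],"rot": [0,0,0]},
    {"delta_pos": [0,0,0.4],"rot": [0,0,0]},
    {"delta_pos": [0,0,0.4],"rot": [0,0,0]},
    {"delta_pos": [0,0,0.2],"rot": [0,0,0]},
    {"delta_pos": [0,0,0],"rot": [0,0,0]},
    {"delta_pos": [0,0,0],"rot": [0,0,0]}
  ]
}}

```text
time: 13.65
ee_pos: [0.6029, -0.21, 0.157]
ee_rot: [-3.141, 0.001, -3.116]
ft_force: [0.9, 0.2, -1.6]
grip_width: 0.569
grasp_force: 25.0
```

```bash
python3 - <<'E'
from h import *
o=arm.get_obs(); print(o["time"],o["ee_pos"],o["ft_force"])
a=eyes.snapshot("scene")[130:280,90:290]; b=eyes.snapshot("wrist")
cv2.imwrite("pics/v4.png",np.hstack([cv2.resize(a,(400,300),interpolation=2),cv2.resize(b,(400,300))]))
E
```

```text
13.65 [ 0.60285843 -0.20999998  0.15703452] [ 0.86471799  0.19797804 -1.62644263]
```

View pics/v4.png

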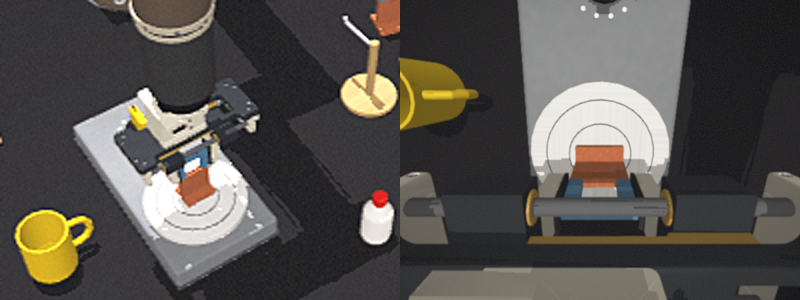

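The tile hangs level and centred over the wheel. Lowering slowly to contact.

Request:
{"op": "play_rows", "data": {
  "motion": [
    {"delta_pos": [0,0,0.08],"rot": [0,0,0]},
    {"delta_pos": [0,0,0.08],"rot": [0,0,0]},
    {"delta_pos": [0,0,0.05],"rot": [0,0,0]},
    {"delta_pos": [0,0,0.03],"rot": [0,0,0]},
    {"delta_pos": [0,0,0.02],"rot": [0,0,0]},
    {"delta_pos": [0,0,0],"rot": [0,0,0]},
    {"delta_pos": [0,0,0],"rot": [0,0,0]}
  ]
}}

```text
time: 14.62
ee_pos: [0.6024, -0.2101, 0.1405]
ee_rot: [-3.142, 0.0, -3.117]
ft_force: [-0.1, 0.5, -1.4]
grip_width: 0.57
grasp_force: 25.0
```

Request:
{"op": "play_rows", "data": {
  "motion": [
    {"delta_pos": [0,0,0.015],"rot": [0,0,0]},
    {"delta_pos": [0,0,0.015],"rot": [0,0,0]},
    {"delta_pos": [0,0,0],"rot": [0,0,0]},
    {"delta_pos": [0,0,0],"rot": [0,0,0]}
  ]
}}

```text
time: 15.12
ee_pos: [0.6025, -0.21, 0.1396]
ee_rot: [-3.141, 0.001, -3.116]
ft_force: [-2.5, 0.9, 5.3]
grip_width: 0.568
grasp_force: 25.0
```

Contact at z=0.1396, where expected (ft z up to +5.3 N). Opening gently in steps.

Request:
{"op": "play_rows", "data": {
  "motion": [
    {"delta_pos": [0,0,0],"rot": [0,0,0]},
    {"delta_pos": [0,0,0],"rot": [0,0,0]},
    {"delta_pos": [0,0,0],"rot": [0,0,0]}
  ],
  "force": 5
}}

```text
time: 15.5
ee_pos: [0.6026, -0.21, 0.1396]
ee_rot: [-3.141, 0.001, -3.116]
ft_force: [-3.2, 2.1, 5.9]
grip_width: 0.569
grasp_force: 5.0
```

Request:
{"op": "play_rows", "data": {
  "motion": [
    {"delta_pos": [0,0,0],"rot": [0,0,0]},
    {"delta_pos": [0,0,0],"rot": [0,0,0]},
    {"delta_pos": [0,0,0],"rot": [0,0,0]},
    {"delta_pos": [0,0,0],"rot": [0,0,0]},
    {"delta_pos": [0,0,0],"rot": [0,0,0]}
  ],
  "gripper": 0.1
}}

```text
time: 16.12
ee_pos: [0.6024, -0.21, 0.1385]
ee_rot: [3.142, -0.0, -3.117]
ft_force: [0.2, -0.2, 0.3]
grip_width: 0.9
grasp_force: 0.0
```

Request:
{"op": "play_rows", "data": {
  "motion": [
    {"delta_pos": [0,0,-0.1],"rot": [0,0,0]},
    {"delta_pos": [0,0,-0.3],"rot": [0,0,0]},
    {"delta_pos": [0,0,-0.5],"rot": [0,0,0]},
    {"delta_pos": [0,0,-0.5],"rot": [0,0,0]},
    {"delta_pos": [0,0,-0.3],"rot": [0,0,0]},
    {"delta_pos": [0.3,0,0],"rot": [0,0,0]},
    {"delta_pos": [0.5,0,0],"rot": [0,0,0]},
    {"delta_pos": [0.5,0,0],"rot": [0,0,0]},
    {"delta_pos": [0.5,0,0],"rot": [0,0,0]},
    {"delta_pos": [0.4,0,0],"rot": [0,0,0]},
    {"delta_pos": [0.2,0,0],"rot": [0,0,0]},
    {"delta_pos": [0,0,0],"rot": [0,0,0]},
    {"delta_pos": [0,0,0],"rot": [0,0,0]}
  ],
  "gripper": 0
}}

```text
time: 17.75
ee_pos: [0.4592, -0.2136, 0.2407]
ee_rot: [-3.141, 0.0, -3.117]
ft_force: [0.4, -0.6, -0.1]
grip_width: 0.997
grasp_force: 0.0
```

```bash
python3 - <<'E'
from h import *
np.set_printoptions(precision=4,suppress=True)
o=arm.get_obs(); C=cam("wrist",o); print(o["time"],o["ee_pos"],o["ee_rot"],o["qpos"])
ims={n:eyes.snapshot(n) for n in ["wrist","scene"]}
Cs={"wrist":C,"scene":cam("scene")}
Z=dict(wheel_top=.068,dial_grip=.08,dial_pointer=.092,tile=.068)
for t in Z:
  for n in Cs:
    for m in eyes.mark_of(t,n)[:2]: print(t,n,round(m["conf"],2),np.round(m["xy"],1),at_z(Cs[n],m["xy"],Z[t]))
# yellow top face
hsv=cv2.cvtColor(ims["wrist"],cv2.COLOR_BGR2HSV); y=cv2.inRange(hsv,(20,120,60),(35,255,255))
n,l,st,ce=cv2.connectedComponentsWithStats(y); print(st[1:][st[1:,4]>60],ce[1:][st[1:,4]>60])
cv2.imwrite("pics/wr5.png",ims["wrist"])
p=proj(C,(.4225,-.2105,.08)).astype(int); print(p); np.save("w5.npy",np.array([*o["ee_pos"],*o["ee_rot"]]))
x0,y0=max(p[0]-50,0),max(p[1]-50,0); print(x0,y0)
cv2.imwrite("pics/v5.png",np.hstack([cv2.resize(ims["wrist"][y0:y0+100,x0:x0+100],(400,400),interpolation=2),cv2.resize(ims["scene"][130:280,115:265],(400,400),interpolation=2)]))
E
```

```text
17.75 [ 0.4592 -0.2136  0.2407] [-3.1414  0.0004 -3.1165] [-0.047   0.0825 -0.3598  0.0001 -1.1281 -1.4989]
wheel_top scene 0.56 [187.1 227.4] [ 0.5975 -0.2075  0.068 ]
dial_grip wrist 0.93 [255.5 147. ] [ 0.4217 -0.2141  0.08  ]
dial_grip scene 0.61 [263.8 138.8] [0.4177 0.2217 0.08  ]
dial_grip scene 0.55 [158.6 191.2] [ 0.4274 -0.2136  0.08  ]
dial_pointer wrist 0.66 [258.2 127.7] [ 0.3999 -0.2119  0.092 ]
dial_pointer scene 0.55 [153.  180.4] [ 0.3856 -0.2103  0.092 ]
tile wrist 0.78 [253.7 278. ] [ 0.5999 -0.2118  0.068 ]
tile scene 0.87 [294.4 160.8] [0.5587 0.2517 0.068 ]
tile scene 0.8 [188.1 230.7] [ 0.61   -0.2114  0.068 ]
[[ 253  124   15   45  600]
 [  44  190  107   50 2634]
 [ 101  242   23   27  167]
 [ 389  242   22   47  310]
 [ 100  270   21   19  145]
 [ 231  298  280   14 1796]
 [ 367  367   15   17   73]] [[259.6083 145.7833]
 [102.5866 213.6325]
 [109.3713 253.3353]
 [401.2516 266.5903]
 [108.4207 281.0621]
 [380.618  305.7968]
 [373.9041 374.9315]]
[258 147]
208 97
```

View pics/v5.png

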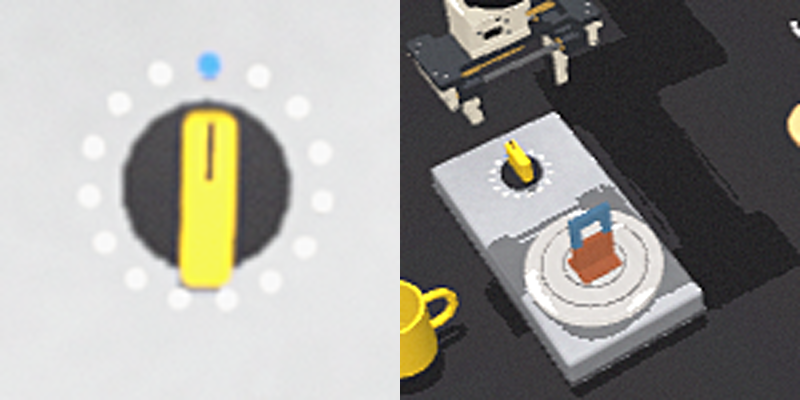

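The tile stands upright in the middle of the wheel, released. The dial bar runs from crop (211,113) to (206,286), with the pointer on the blue dot.

```bash
python3 - <<'E'
from h import *
np.set_printoptions(precision=4,suppress=True)
v=np.load("w5.npy"); C=cam("wrist",dict(ee_pos=v[:3],ee_rot=v[3:])); px=lambda u,w:np.array([208+u/4-.4,97+w/4-.4])
a,b=at_z(C,px(211,111),.092),at_z(C,px(206,288),.092); print(a,b,np.linalg.norm(a-b),np.degrees(np.arctan2(*(a-b)[[1,0]])))
print("disc",at_z(C,px(206,186),.058), "bluedot",at_z(C,px(208,65),.05), "dotring opp", at_z(C,px(203,299),.05))
# two views: bar top centre with the earlier wrist3 view
d=np.array([.4217,-.0586,.2519]); C3=cam("wrist",dict(ee_pos=d,ee_rot=[3.1415,0,-3.1164]))
im=cv2.imread("pics/wrist3.png"); h=cv2.cvtColor(im,cv2.COLOR_BGR2HSV); y=cv2.inRange(h,(20,100,150),(35,255,255)); y[:140]=0; y[200:]=0
n,l,st,ce=cv2.connectedComponentsWithStats(y); print(st[1:][st[1:,4]>40])
print("tri marks",tri([ray(C,(255.5,147)),ray(C3,(127.5,175.4))]),"pointer",tri([ray(C,(258.2,127.7)),ray(C3,(121.9,159))]))
E
```

```text
[ 0.3964 -0.2097  0.092 ] [ 0.4436 -0.2096  0.092 ] 0.04726769072647881 -179.85107509589525
disc [ 0.4199 -0.2098  0.058 ] bluedot [ 0.3853 -0.2102  0.05  ] dotring opp [ 0.4563 -0.2096  0.05  ]
[[118 152  25  42 849]]
tri marks (array([ 0.4236, -0.2138,  0.075 ]), [np.float64(0.0011809598047166781), np.float64(0.0011809598047167011)]) pointer (array([ 0.4011, -0.2116,  0.0884]), [np.float64(0.0010586253799634185), np.float64(0.00105862537996339)])
```

Request:
{"op": "play_rows", "data": {
  "motion": [
    {"delta_pos": [0.22,0.04,0.2],"rot": [0,0,0.22]},
    {"delta_pos": [0.22,0.037,0.2],"rot": [0,0,0]},
    {"delta_pos": [0.2,0,0.2],"rot": [0,0,0]},
    {"delta_pos": [0,0,0.4],"rot": [0,0,0]},
    {"delta_pos": [0,0,0.4],"rot": [0,0,0]},
    {"delta_pos": [0,0,0.3],"rot": [0,0,0]},
    {"delta_pos": [0,0,0],"rot": [0,0,0]},
    {"delta_pos": [0,0,0],"rot": [0,0,0]}
  ]
}}

```text
time: 19.25
ee_pos: [0.4205, -0.2095, 0.1393]
ee_rot: [-3.141, 0.001, -3.139]
ft_force: [-0.5, -0.1, -0.2]
grip_width: 0.999
grasp_force: 0.0
```

```bash
python3 - <<'E'
from h import *
np.set_printoptions(precision=4,suppress=True)
o=arm.get_obs(); C=cam("wrist",o); print(o["time"],o["ee_pos"],o["ee_rot"])
im=eyes.snapshot("wrist"); x,y=proj(C,(.4205,-.21,.092)); x0,y0=max(int(x)-110,0),max(int(y)-80,0); print(x0,y0,x,y)
cv2.imwrite("pics/v6.png",cv2.resize(im[y0:y0+160,x0:x0+220],None,fx=3,fy=3,interpolation=2))
E
```

```text
19.25 [ 0.4205 -0.2095  0.1393] [-3.1413  0.0007 -3.1395]
144 137 254.31509881169106 217.48528264326754
```

View pics/v6.png

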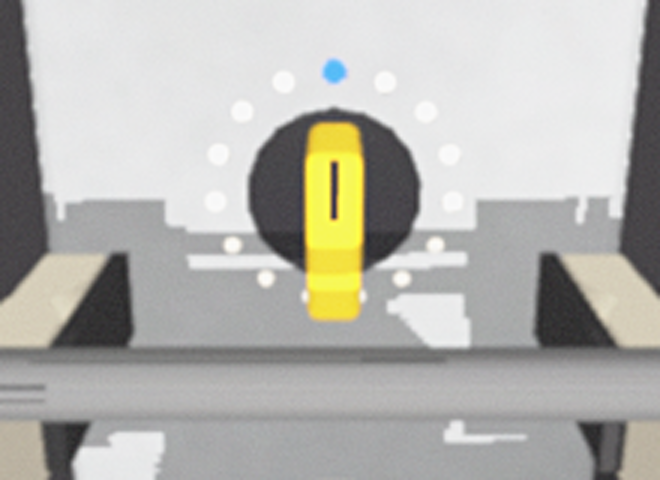

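The bar (x≈335) is square and centred between the fingers (130 and 538), with the pointer at the blue dot. Lowering and gripping.

Request:
{"op": "play_rows", "data": {
  "motion": [
    {"delta_pos": [0,0,0.3],"rot": [0,0,0]},
    {"delta_pos": [0,0,0.3],"rot": [0,0,0]},
    {"delta_pos": [0,0,0.25],"rot": [0,0,0]},
    {"delta_pos": [0,0,0.12],"rot": [0,0,0]},
    {"delta_pos": [0,0,0],"rot": [0,0,0]},
    {"delta_pos": [0,0,0],"rot": [0,0,0]}
  ]
}}

```text
time: 20.05
ee_pos: [0.4205, -0.2094, 0.0811]
ee_rot: [-3.141, 0.001, -3.14]
ft_force: [-0.2, 0.7, 0.5]
grip_width: 1.0
grasp_force: 0.0
```

Request:
{"op": "play_rows", "data": {
  "motion": [
    {"delta_pos": [0,0,0],"rot": [0,0,0]},
    {"delta_pos": [0,0,0],"rot": [0,0,0]},
    {"delta_pos": [0,0,0],"rot": [0,0,0]},
    {"delta_pos": [0,0,0],"rot": [0,0,0]},
    {"delta_pos": [0,0,0],"rot": [0,0,0]},
    {"delta_pos": [0,0,0],"rot": [0,0,0]},
    {"delta_pos": [0,0,0],"rot": [0,0,0]},
    {"delta_pos": [0,0,0],"rot": [0,0,0]},
    {"delta_pos": [0,0,0],"rot": [0,0,0]},
    {"delta_pos": [0,0,0],"rot": [0,0,0]}
  ],
  "gripper": 1,
  "force": 35
}}

```text
time: 21.3
ee_pos: [0.4199, -0.2095, 0.0804]
ee_rot: [-3.141, -0.0, -3.14]
ft_force: [-0.2, -2.0, -0.6]
grip_width: 0.157
grasp_force: 35.0
```

Gripped (13.8 mm). Turning clockwise about +tool z, first click.

Request:
{"op": "play_rows", "data": {
  "motion": [
    {"delta_pos": [0,0,0],"rot": [0,0,0.25]},
    {"delta_pos": [0,0,0],"rot": [0,0,0.5]},
    {"delta_pos": [0,0,0],"rot": [0,0,0.5]},
    {"delta_pos": [0,0,0],"rot": [0,0,0.5]},
    {"delta_pos": [0,0,0],"rot": [0,0,0.5]},
    {"delta_pos": [0,0,0],"rot": [0,0,0.5]},
    {"delta_pos": [0,0,0],"rot": [0,0,0.5]},
    {"delta_pos": [0,0,0],"rot": [0,0,0.5]},
    {"delta_pos": [0,0,0],"rot": [0,0,0.25]},
    {"delta_pos": [0,0,0],"rot": [0,0,0]}
  ]
}}

```text
time: 22.55
ee_pos: [0.42, -0.2092, 0.0804]
ee_rot: [3.141, 0.0, 2.725]
ft_force: [-0.9, 0.4, 0.2]
grip_width: 0.155
grasp_force: 35.0
```

Request:
{"op": "play_rows", "data": {
  "motion": [
    {"delta_pos": [0,0,0],"rot": [0,0,0.25]},
    {"delta_pos": [0,0,0],"rot": [0,0,0.5]},
    {"delta_pos": [0,0,0],"rot": [0,0,0.5]},
    {"delta_pos": [0,0,0],"rot": [0,0,0.5]},
    {"delta_pos": [0,0,0],"rot": [0,0,0.5]},
    {"delta_pos": [0,0,0],"rot": [0,0,0.5]},
    {"delta_pos": [0,0,0],"rot": [0,0,0.5]},
    {"delta_pos": [0,0,0],"rot": [0,0,0.5]},
    {"delta_pos": [0,0,0],"rot": [0,0,0.5]},
    {"delta_pos": [0,0,0],"rot": [0,0,0.5]},
    {"delta_pos": [0,0,0],"rot": [0,0,0.5]},
    {"delta_pos": [0,0,0],"rot": [0,0,0.5]},
    {"delta_pos": [0,0,0],"rot": [0,0,0.5]},
    {"delta_pos": [0,0,0],"rot": [0,0,0.5]},
    {"delta_pos": [0,0,0],"rot": [0,0,0.5]},
    {"delta_pos": [0,0,0],"rot": [0,0,0.5]},
    {"delta_pos": [0,0,0],"rot": [0,0,0.25]},
    {"delta_pos": [0,0,0],"rot": [0,0,0]},
    {"delta_pos": [0,0,0],"rot": [0,0,0]},
    {"delta_pos": [0,0,0],"rot": [0,0,0]}
  ]
}}

```text
time: 25.05
ee_pos: [0.4204, -0.209, 0.0804]
ee_rot: [3.141, -0.0, 1.887]
ft_force: [1.9, 4.9, -0.4]
grip_width: 0.157
grasp_force: 35.0
```

```bash
python3 - <<'E'
from h import *
np.set_printoptions(precision=4,suppress=True)
o=arm.get_obs(); print(o["time"],o["ee_pos"],o["ee_rot"],o["qpos"],o["torque"])
a=eyes.snapshot("scene")[130:280,90:290]; b=eyes.snapshot("wrist")
for n in ["scene"]:
    for m in eyes.mark_of("tile",n): print(np.round(m["xy"]),at_z(cam(n),m["xy"],.068))
cv2.imwrite("pics/v7.png",np.hstack([cv2.resize(a,(400,300),interpolation=2),cv2.resize(b,(400,300))]))
E
```

```text
25.05 [ 0.4204 -0.209   0.0804] [ 3.1407 -0.0002  1.8871] [-0.0409  0.2046 -0.6449 -0.0007 -0.7205 -2.7839] [ 1.7963 -0.6975  0.0544]
[186. 229.] [ 0.6027 -0.2128  0.068 ]
[158. 187.] [ 0.3999 -0.2046  0.068 ]
[292. 165.] [0.5692 0.2314 0.068 ]
```

View pics/v7.png

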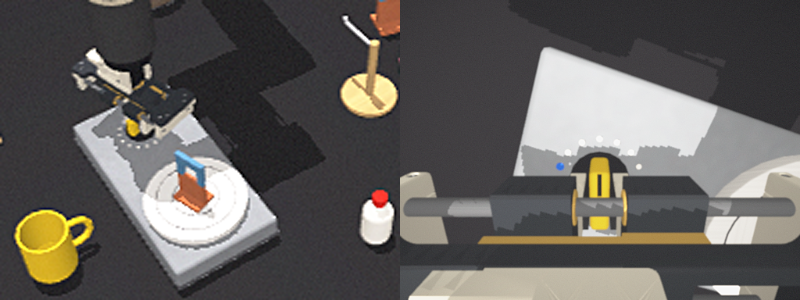

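The yaw change is 1.256 rad. The pointer is three dots past the blue one and still gripped, and the tile stands centred on the wheel with the other things untouched. Handing in.

```bash
python3 -c "
from rig import arm; print(arm.finish_job())"
```

```text
the job is handed in; nothing more can be done
None
```

I handed the job in at about 25 s: the tile stands upright at the centre of the wheel and let go, and the dial is held at the third click (gripper turned 1.256 rad); the hand-in call returned no verdict.

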